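Load a wall plate from the parts bin into the screwdriving nest

TASK

Lift the white wall plate out of the yellow parts bin and load it into the screwdriving nest: its round hole down over the brass dowel, its other end between the two guide lugs, lying flat on both grey rests. Set it down rather than letting it fall, let go, and leave the adapter and the small carton in the bin and the other things on the bench where they are.

Things in the scene. Friction and masses are not known exactly. Their poses are not given: they have to be found in the camera images.
- plate: White metal wall plate 140 x 56 x 8 mm (x, y, z), 110 to 220 g, loose, flat and face up on the bin's floor. Origin at the centre of its underside, x along its length, z up. Round through-hole 14 mm wide, 50 mm from the origin towards -x; rectangular opening 44 x 26 mm at its centre. Pinch it across the 56 mm width by its long edges, which have 25 mm or more free beside them near mid-length.
- plate_hole (a point): Centre of the plate's round 14 mm hole, at the level of the plate's underside (50 mm towards -x from the plate's origin). Axes as the plate's.
- bin: Shallow yellow stacking bin, open on top, fixed to the bench, 300 x 200 x 60 mm (x, y, z) plus a 7 mm lip round the rim; walls and floor 5 mm thick, so its floor is 5 mm and its rim 60 mm above the bench. Origin at the centre of its underside. The plate lies in the -x half, roughly along the bin's x; adapter and small carton lie in the +x end.
- nest: Screwdriving nest, fixed to the bench. Blue metal base 200 x 110 x 12 mm (x, y, z); two grey rests 26 x 50 mm, centred 50 mm either side of the origin along x, tops 36 mm above the bench; the 74 mm gap between them is clear down to the base, for fingers. Origin at the centre of the base's underside, x from dowel to lugs, z up. A loaded plate lies 36 mm above the origin, centred, with the same x.
- dowel (a point): Foot of the brass dowel on the axis, at the level of the rests' tops (50 mm towards -x and 36 mm up from the nest's origin). The dowel is 10 mm wide and stands 16 mm above the rests; its top 5 mm taper to 5 mm across. Axes as the nest's.
- lugs (a point): Point midway between the two grey guide lugs, at the level of the rests' tops (50 mm towards +x and 36 mm up from the nest's origin). The lugs stand on either side along the nest's y, 63 mm apart inside (3.5 mm free on each side of the plate), and rise 8 mm above the rests. Axes as the nest's.
- adapter: Black plug-in power adapter, 45 x 60 x 28 mm, loose in the +x end of the bin. Bystander. Origin at the centre of its underside.
- small_carton: Closed brown carton, 55 x 75 x 26 mm, loose in the +x end of the bin. Bystander. Origin at the centre of its underside.
- device_box: Open white carton, 100 x 170 x 30 mm (x, y, z), holding a white device with a dark screen, loose on the bench at the far side. Bystander. Origin at the centre of its underside.
- screwdriver: Hand screwdriver 170 mm long, loose, lying on the bench near the robot between bin and nest. Bystander. Its x runs along it, from handle to tip.
Mind the look-alikes: they are no part of the job. There is more than one size of the plate; the one meant has the size given above.

How it is judged:
By the outcome, as a careful person would: the job done as asked, in the order asked, and still so for the second after the job is handed in, with the robot touching nothing.
It also fails if it takes over 38 s, if anything falls off the work surface, if the arm or the gripper's body presses on something with over 40 N, if the wrist force passes 120 N, or if a joint passes its speed limit or range.

ROBOT

A 6-joint arm with a two-finger parallel gripper is mounted at the origin on the work surface. World frame = base frame: x ahead of the robot, y to its left, z up, the work surface at z = 0. Lengths are in m, angles in rad, forces in N, time in s.
With the tool pointing down it reaches from about 0.325 to 0.925 m from the base axis. Payload 3.1 kg.
Tool frame: the origin (TCP) lies midway between the tips of the shut fingers; the grasp point (between the pads) lies 19 mm behind it; z points along the fingers, y is the line along which they close (so a half turn about z gives the same grasp; the last joint's range is limited). The gripper opens to 85 mm and grips with 20 to 120 N. Pads are 22 mm wide; open, the fingers measure 114 mm over their backs; the gripper's body (76 mm by 85 mm) begins 54 mm behind the grasp point. The pads swing forward as they close: fully open they stand 13 mm farther back than shut.
Start: joints at [1.105, 0.217, 1.613, -0, 1.311, -0.112], TCP at [0.217, 0.586, 0.231] pointing down, gripper open.
Joint ranges: [-2.75, 2.75], [-0.78, 2.1], [0.31, 2.55], [-1.13, 4.27], [0.13, 2.63], [-2.58, 2.58]. Speed limits (rad/s): [2.79, 2.79, 3.14, 3.14, 3.14, 3.14].

INTERFACE

Orientations are given as a rotation vector (axis times angle).
In Python, from cell import get_obs, capture, get_calibration, close_job gives the robot as it stands.
- The arm moves only by the tool step_arm, never from a script. Its argument "deltas" is a list that holds one entry, the list of rows, each a list of 7 numbers: the opening in per cent of the stroke, from 0 (shut) to 100 (fully open), then the shift along the tool's x, y, z scaled (see below), then the turn, a rotation vector about the tool's x, y, z scaled (see below). In form: [[[claw, tx, ty, tz, ax, ay, az], ...]]. A call has exactly 10 rows; each row is the pose to reach, as a shift and turn from the pose commanded when the call began, along the tool's axes at that moment, turning the shorter way round; what a row does not reach only later rows make up. The controller multiplies each number of a shift by 100 cm and each number of a turn by pi rad. A row lasts 1/10 s, in which the tool goes at most 50 mm and 8.59 degrees, less where a joint would pass 70% of its speed; a pose out of reach is approached as far as the arm can. A call with a number of a shift or a turn outside -1 to 1 is refused whole. A call with a gripper value outside its range is refused whole. The fingers move at their own pace and stop on an object; the grip force is fixed at half the most. Time passes only in rows, so rows that repeat a pose let the fingers close, or fill a call up. It gives the time, the measured TCP pose, the force, the opening and the grip force at its end, in the units of the state.
- get_obs(): the state, without advancing time (a new reading comes with each control period).
- capture(name): name is "scene" or "top"; returns the picture (400x640x3 uint8, red, green, blue); there is no depth.
- get_calibration(name): a dict with "K" (3x3 intrinsics, pixels), "R" (3x3) and "t" (3): a world point X has camera coordinates R X + t. Camera axes: x right, y down, z forward; pixel columns grow to the right and rows downward; lengths in m; the calibration is good to about 2 mm. A picture is of the moment at which its call begins. get_calibration takes no time and is no camera call.
- close_job(): hands the job in; it is judged then, once.
The state is a dict: "time": time; "q": joint angles; "dq": joint speeds; "joint_torque": joint torques, N m; "tcp_pos": TCP position; "orientation": TCP orientation; "ft_force": force on the tool from outside, world axes, zero at the start; "torque": the same for the moment, N m; "opening": finger opening in m; "gripper_force": force on a finger pad.
Only numpy, scipy, OpenCV 4.12 (cv2) and the standard library are available. Lean on these libraries where they do the work, as an engineer would, in place of code of your own. Each camera call takes 0.05 s, during which the arm holds its last target. There are 200 camera calls.

## Working session

There is one attempt and no reset: what is moved stays moved. The work goes in short steps, Python scripts to look and compute and a tool call to move; the robot and the scene stay as the last step left them, time stands still between calls to the robot, and variables do not carry over. Pictures are saved under pics/ and viewed, at most 10 in all, crops included, and the job is handed in when it is done.

Besides the shell and the picture viewer there is one more tool, called after "Call:" as name(argument=value, ...) on one line, values as JSON. step_arm: Moves the arm, as the interface text tells. Its arguments: {"type":"object","properties":{"deltas":{"type":"array"}},"required":["deltas"]}

```bash
mkdir -p pics
python3 - <<'E'
from cell import *
import cv2,numpy as np
for n in("scene","top"):
    cv2.imwrite(f"pics/{n}0.png",capture(n)[:,:,::-1]); c=get_calibration(n); print(n,np.round(np.array(c["K"]),1).tolist(),np.round(c["R"],3).tolist(),np.round(c["t"],3))
o=get_obs();print(o["time"],o["tcp_pos"],o["orientation"],o["opening"])
E
```

```text
scene [[428.2, 0.0, 323.3], [0.0, 428.2, 197.2], [0.0, 0.0, 1.0]] [[0.194, 0.981, 0.008], [0.685, -0.13, -0.717], [-0.703, 0.145, -0.697]] [-0.196 -0.318  1.787]
top [[399.9, 0.0, 310.7], [0.0, 399.9, 196.7], [0.0, 0.0, 1.0]] [[0.002, -1.0, 0.006], [-0.981, -0.004, -0.196], [0.196, -0.006, -0.981]] [0.059 0.528 1.209]
0.1 [0.21616954 0.58560981 0.23006171] [-0.55273291 -3.09192432  0.00341016] 0.08562187441141249
```

View pics/scene0.png

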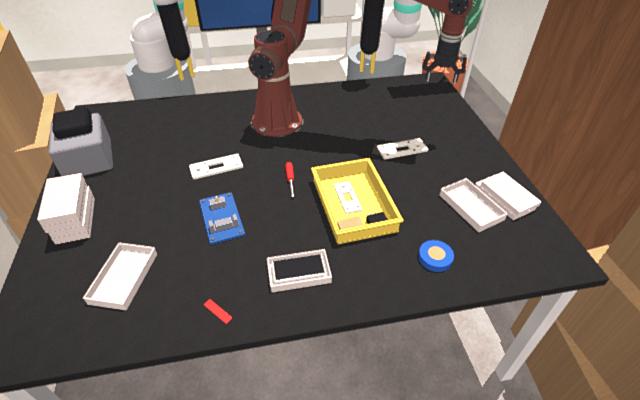

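View pics/top0.png

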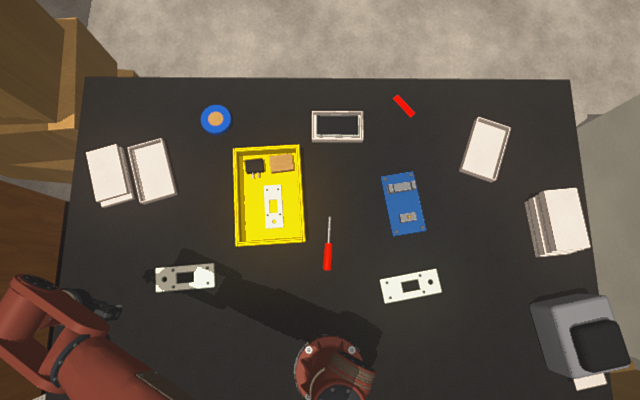

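The scene view shows the bin at (356,200) and the nest at (222,217). There are three plate-like things in the top view: (273,206) in the bin, and (185,277) and (410,286) on the bench. The one in the bin fits because it lies in the bin and looks smaller; the crop below checks this.

Run:
```python
import cv2,numpy as np
t=cv2.imread("pics/top0.png");s=cv2.imread("pics/scene0.png")
f=lambda i,x,y,w,h:cv2.resize(i[y:y+h,x:x+w],(400,300),interpolation=cv2.INTER_CUBIC)
# top bin 80x60 at x5
a=np.vstack([np.hstack([f(t,233,176,80,60),f(t,365,163,80,60)]),np.hstack([f(s,310,170,80,60),f(s,185,188,80,60)])])
cv2.imwrite("pics/crop1.png",a)
```

```text
(no output)
```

View pics/crop1.png

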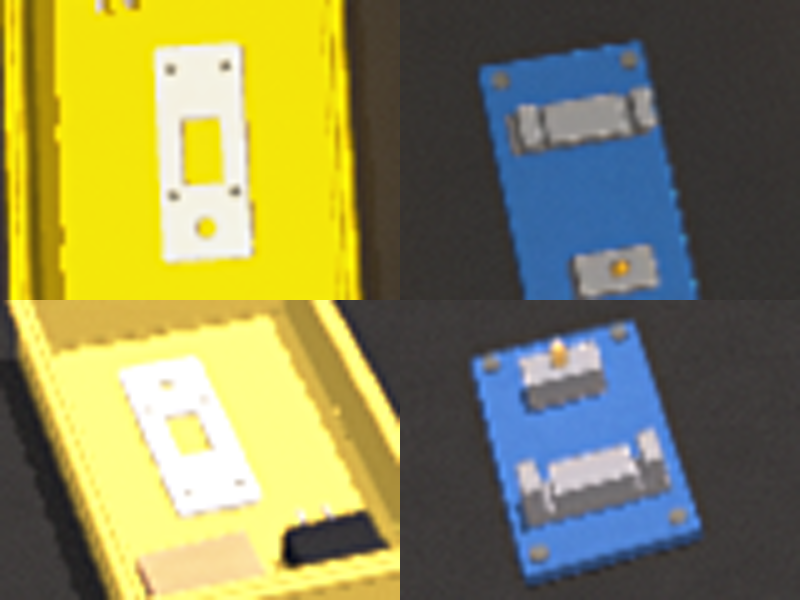

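The crop shows the bin plate with its round hole at top px (274,221), towards the robot. In the nest, the dowel is at top px (489−400)/5+365… ≈ (409,217), with the lugs on the far side. I'll fit the models to both views next.

```bash
cat > fit.py <<'E'
import cv2,numpy as np
from scipy.optimize import minimize
from cell import get_calibration
C={n:{k:np.array(v) for k,v in get_calibration(n).items() if k in"KRt"} for n in("scene","top")}
def proj(n,X):
    c=C[n];p=np.atleast_2d(X)@c["R"].T+c["t"];p=p@c["K"].T;return p[:,:2]/p[:,2:]
def W(p,X):  # p=x,y,z,yaw
    c,s=np.cos(p[3]),np.sin(p[3]);X=np.asarray(X,float)
    return np.c_[c*X[:,0]-s*X[:,1],s*X[:,0]+c*X[:,1],X[:,2]]+p[:3]
def box(cx,cy,z0,lx,ly,h):
    return np.array([[cx+i*lx/2,cy+j*ly/2,z] for z in(z0,z0+h) for i,j in((-1,-1),(1,-1),(1,1),(-1,1))])
SS=8
def render(n,p,roi,add,sub):
    x,y,w,h=roi;m=np.zeros((h*SS,w*SS),np.uint8)
    P=lambda X:np.round(((proj(n,W(p,X))-[x,y]+.5)*SS-.5)*16).astype(np.int32)
    for X in add: cv2.fillConvexPoly(m,cv2.convexHull(P(X)),255,shift=4)
    for X in sub: cv2.fillConvexPoly(m,P(X),0,shift=4)
    return cv2.GaussianBlur(cv2.resize(m,(w,h),interpolation=cv2.INTER_AREA)/255.,(0,0),.5)
a=np.linspace(0,2*np.pi,24)[:-1]
plate=([box(0,0,0,.14,.056,.008)],[box(0,0,0,.044,.026,.008)[4:],np.c_[-.05+.007*np.cos(a),.007*np.sin(a),0*a+.008]])
nest=([box(0,0,0,.2,.11,.012)],[])
def fit(soft,rois,model,p0,views=("scene","top"),free=(0,1,2,3)):
    p0=np.array(p0,float);free=list(free)
    def cost(d):
        p=p0.copy();p[free]+=d*np.array([.01,.01,.01,.1])[free]
        return sum(((render(n,p,rois[n],*model)-soft[n])**2).sum() for n in views)
    r=None;d=np.zeros(len(free))
    for sc in(1,.3):
        r=minimize(cost,d,method="Nelder-Mead",options=dict(initial_simplex=np.vstack([d,d+sc*np.eye(len(d))]),xatol=1e-3,fatol=1e-3));d=r.x
    p=p0.copy();p[free]+=d*np.array([.01,.01,.01,.1])[free];return p,r.fun
def ground(n,uv,z):
    c=C[n];d=c["R"].T@np.linalg.solve(c["K"],[*uv,1]);o=-c["R"].T@c["t"];return o+d*(z-o[2])/d[2]
def crop(I,r): x,y,w,h=r;return I[y:y+h,x:x+w].astype(float)
E
python3 - <<'E'
from fit import *
I={n:cv2.imread(f"pics/{n}0.png") for n in C}
R={"top":(256,178,34,56),"scene":(328,178,40,39)}
S={}
for n in R:
    b=crop(I[n],R[n])[:,:,0];lo,hi=np.percentile(b,25),np.percentile(b,92);print(n,lo,hi);S[n]=np.clip((b-lo)/(hi-lo),0,1)
g=ground("top",(273,206),.013);print(g)
for v,f in((("scene","top"),(0,1,2,3)),(("top",),(0,1,3)),(("scene",),(0,1,3))):
    p,c=fit(S,R,plate,[g[0],g[1],.005,0],v,f);print("plate",v,p.round(4),round(c,1))
R={"top":(374,163,60,80),"scene":(190,184,64,66)}
for n in R: 
    b=crop(I[n],R[n]).max(2);S[n]=np.clip((b-62)/40,0,1)
g=ground("top",(404,204),.012);print(g)
for v,f in((("scene","top"),(0,1,2,3)),(("top",),(0,1,3)),(("scene",),(0,1,3))):
    p,c=fit(S,R,nest,[g[0],g[1],.0,.1],v,f);print("nest",v,p.round(4),round(c,1))
    for n in C: print(n,"dowel tip/mid px",proj(n,W(p,[[-.05,0,.052],[-.05,0,.044],[-.05,0,.036]])).round(1).tolist())
for n,r in(("top",(400,205,20,20)),("scene",(205,190,20,20))):
    c=crop(I[n],r);w=np.clip(c[:,:,2]-c[:,:,0]-30,0,None);yy,xx=np.mgrid[:r[3],:r[2]];print(n,"orange",(w*xx).sum()/w.sum()+r[0],(w*yy).sum()/w.sum()+r[1])
E
```

```text
top 10.0 232.0
scene 136.0 255.0
[0.50443184 0.18188512 0.013     ]
plate ('scene', 'top') [0.5052 0.1821 0.0068 0.0724] 27.9
plate ('top',) [0.5054 0.182  0.005  0.07  ] 9.5
plate ('scene',) [0.5038 0.183  0.005  0.0715] 17.1
[ 0.51270653 -0.24335566  0.012     ]
nest ('scene', 'top') [ 0.5168 -0.2405  0.0014  0.1688] 42.5
scene dowel tip/mid px [[215.4, 196.1], [215.9, 197.9], [216.3, 199.6]]
top dowel tip/mid px [[409.5, 215.9], [408.9, 216.3], [408.3, 216.6]]
nest ('top',) [ 0.5169 -0.2411  0.      0.1688] 17.0
scene dowel tip/mid px [[215.3, 196.5], [215.7, 198.2], [216.1, 200.0]]
top dowel tip/mid px [[409.6, 215.9], [409.0, 216.3], [408.3, 216.7]]
nest ('scene',) [ 0.5158 -0.2401  0.      0.1708] 25.0
scene dowel tip/mid px [[215.6, 196.2], [216.0, 198.0], [216.4, 199.7]]
top dowel tip/mid px [[409.3, 216.3], [408.7, 216.6], [408.1, 217.0]]
top orange 408.7126030624264 216.1849234393404
scene orange 216.34580498866214 198.58956916099774
```

```bash
cat > mv.py <<'E'
import sys,numpy as np
from scipy.spatial.transform import Rotation as Ro
from cell import get_obs
# target x y z yaw : tool z down, closing axis along plate y; nearest half turn
def go(x,y,z,yaw):
    o=get_obs();R=Ro.from_rotvec(o["orientation"]);p=np.array(o["tcp_pos"])
    best=None
    for k in(0,np.pi):
        T=Ro.from_euler("z",yaw+k)*Ro.from_euler("x",np.pi);d=(R.inv()*T).as_rotvec()
        if best is None or np.linalg.norm(d)<np.linalg.norm(best):best=d
    print("t",round(o["time"],2),"p",p.round(4),"open",round(o["opening"],4),"q6",round(o["q"][5],3),"F",np.round(o["ft_force"],1))
    print("shift",R.inv().apply(np.array([x,y,z])-p).round(4),"turn/pi",(best/np.pi).round(4))
if __name__=="__main__": go(*map(float,sys.argv[1:]))
E
python3 mv.py .505 .182 .11 .072
```

```text
t 0.1 p [0.2162 0.5856 0.2301] open 0.0856 q6 -0.112 F [ 0.3 -0.5  0.7]
shift [-0.4108 -0.2783  0.1206] turn/pi [-0.0007 -0.0002 -0.1355]
```

Call:
step_arm(deltas=[[[100,-0.02,-0.014,0.005,0,0,-0.007],[100,-0.055,-0.037,0.015,0,0,-0.018],[100,-0.095,-0.064,0.028,0,0,-0.031],[100,-0.135,-0.091,0.04,0,0,-0.045],[100,-0.175,-0.119,0.052,0,0,-0.058],[100,-0.215,-0.146,0.063,0,0,-0.071],[100,-0.255,-0.173,0.075,0,0,-0.084],[100,-0.295,-0.2,0.087,0,0,-0.097],[100,-0.335,-0.227,0.098,0,0,-0.11],[100,-0.37,-0.251,0.109,0,0,-0.122]]])

```text
time: 1.1
tcp_pos: [0.4774, 0.2205, 0.1216]
orientation: [0.048, -3.141, 0.0]
ft_force: [0.2, 0.3, 0.2]
opening: 0.0854
gripper_force: 0.0
```

```bash
python3 mv.py .505 .182 .11 .072
```

```text
t 1.1 p [0.4774 0.2205 0.1216] open 0.0854 q6 -1.302 F [0.2 0.3 0.2]
shift [-0.0265 -0.0393  0.0116] turn/pi [-0.0001 -0.0001 -0.0132]
```

Call:
step_arm(deltas=[[[100,-0.013,-0.019,0.006,0,0,-0.007],[100,-0.022,-0.033,0.01,0,0,-0.011],[100,-0.0265,-0.039,0.012,0,0,-0.013],[100,-0.0265,-0.039,0.02,0,0,-0.013],[100,-0.0265,-0.039,0.035,0,0,-0.013],[100,-0.0265,-0.039,0.05,0,0,-0.013],[100,-0.0265,-0.039,0.065,0,0,-0.013],[100,-0.0265,-0.039,0.075,0,0,-0.013],[100,-0.0265,-0.039,0.08,0,0,-0.013],[100,-0.0265,-0.039,0.08,0,0,-0.013]]])

```text
time: 2.1
tcp_pos: [0.5034, 0.1845, 0.0411]
orientation: [0.111, -3.137, 0.001]
ft_force: [0.0, -0.2, -0.5]
opening: 0.0854
gripper_force: 0.0
```

```bash
python3 mv.py .505 .182 .001 .072
python3 - <<'E'
from fit import *
from cell import capture
I={n:capture(n)[:,:,::-1] for n in C}
f=lambda i,x,y,w,h:cv2.resize(np.ascontiguousarray(i[y:y+h,x:x+w]),(400,400),interpolation=cv2.INTER_CUBIC)
cv2.imwrite("pics/g1.png",np.hstack([f(I["top"],230,160,90,90),f(I["scene"],305,150,90,90)]))
E
```

```text
t 2.1 p [0.5034 0.1845 0.0411] open 0.0854 q6 -1.421 F [ 0.  -0.2 -0.5]
shift [-0.0016 -0.0026  0.0401] turn/pi [-0.0001 -0.0007 -0.0004]
```

View pics/g1.png

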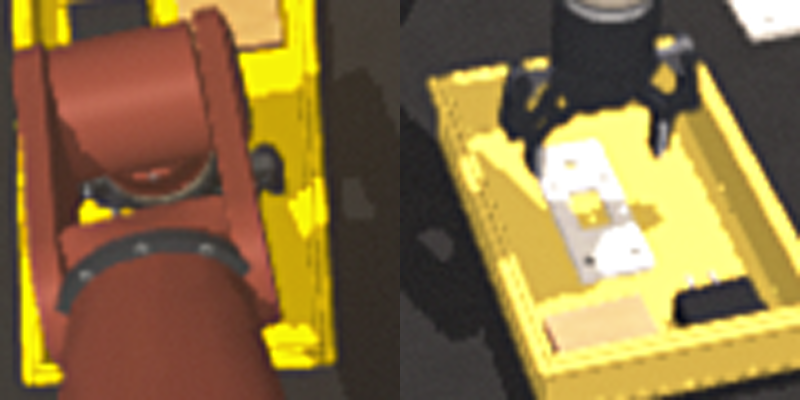

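The scene crop shows the open fingers straddling the plate (about px (540,160) and (660,140) in the right-hand crop), aligned across its width. Next I descend and close.

Call:
step_arm(deltas=[[[100,-0.0015,-0.0025,0.012,0,0,0],[100,-0.0015,-0.0025,0.026,0,0,0],[100,-0.0015,-0.0025,0.036,0,0,0],[100,-0.0015,-0.0025,0.039,0,0,0],[100,-0.0015,-0.0025,0.039,0,0,0],[80,-0.0015,-0.0025,0.039,0,0,0],[70,-0.0015,-0.0025,0.039,0,0,0],[60,-0.0015,-0.0025,0.039,0,0,0],[40,-0.0015,-0.0025,0.039,0,0,0],[40,-0.0015,-0.0025,0.039,0,0,0]]])

```text
time: 3.2
tcp_pos: [0.507, 0.1823, 0.0045]
orientation: [-0.111, 3.138, 0.0]
ft_force: [-0.8, -0.5, 5.0]
opening: 0.0533
gripper_force: 63.5
```

Call:
step_arm(deltas=[[[40,0,0,0,0,0,0],[40,0,0,-0.003,0,0,0],[40,0,0,-0.008,0,0,0],[40,0,0,-0.018,0,0,0],[40,0,0,-0.035,0,0,0],[40,0,0,-0.06,0,0,0],[40,0,0,-0.09,0,0,0],[40,0,0,-0.115,0,0,0],[40,0,0,-0.13,0,0,0],[40,0,0,-0.135,0,0,0]]])

```text
time: 4.2
tcp_pos: [0.5073, 0.1824, 0.1407]
orientation: [-0.11, 3.136, 0.001]
ft_force: [0.2, 0.2, -1.4]
opening: 0.0534
gripper_force: 63.3
```

```bash
python3 mv.py .5165 -.2407 .14 .169
python3 - <<'E'
from fit import *
from cell import capture
I={n:capture(n)[:,:,::-1] for n in C}
f=lambda i,x,y,w,h:cv2.resize(np.ascontiguousarray(i[y:y+h,x:x+w]),(400,400),interpolation=cv2.INTER_CUBIC)
cv2.imwrite("pics/g2.png",np.hstack([f(I["top"],220,150,100,100),f(I["scene"],300,100,100,100)]))
E
```

```text
t 4.2 p [0.5073 0.1824 0.1407] open 0.0534 q6 -1.426 F [ 0.2  0.2 -1.4]
shift [ 2.060e-02 -4.227e-01  3.000e-04] turn/pi [ 0.0001  0.0013 -0.0314]
```

View pics/g2.png

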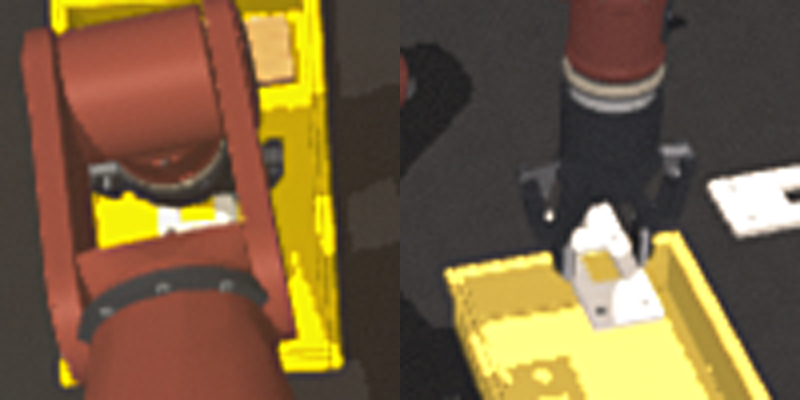

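The plate is held and hangs level, clear of the bin: the right-hand crop shows it at about (615,270) between the fingers. Next I carry it to above the nest.

Call:
step_arm(deltas=[[[40,0,-0.01,0,0,0,-0.001],[40,0.001,-0.03,0,0,0,-0.002],[40,0.003,-0.06,0,0,0,-0.005],[40,0.005,-0.1,0,0,0,-0.008],[40,0.006,-0.14,0,0,0,-0.011],[40,0.008,-0.18,0,0,0,-0.014],[40,0.01,-0.22,0,0,0,-0.017],[40,0.012,-0.26,0,0,0,-0.02],[40,0.013,-0.3,0,0,0,-0.023],[40,0.015,-0.34,0,0,0,-0.026]]])

```text
time: 5.3
tcp_pos: [0.5131, -0.1599, 0.1363]
orientation: [0.238, -3.129, -0.002]
ft_force: [-0.9, 0.4, -1.3]
opening: 0.0535
gripper_force: 63.3
```

```bash
python3 mv.py .5183 -.2404 .1 .169
```

```text
t 5.3 p [ 0.5131 -0.1599  0.1363] open 0.0535 q6 -2.155 F [-0.9  0.4 -1.3]
shift [ 0.007  -0.0804  0.0362] turn/pi [ 0.0006 -0.001  -0.0054]
```

Call:
step_arm(deltas=[[[40,0.003,-0.03,0.002,0,0,-0.002],[40,0.005,-0.055,0.008,0,0,-0.004],[40,0.006,-0.07,0.016,0,0,-0.005],[40,0.007,-0.078,0.024,0,0,-0.0055],[40,0.007,-0.08,0.03,0,0,-0.0055],[40,0.007,-0.08,0.034,0,0,-0.0055],[40,0.007,-0.08,0.036,0,0,-0.0055],[40,0.007,-0.08,0.036,0,0,-0.0055],[40,0.007,-0.08,0.036,0,0,-0.0055],[40,0.007,-0.08,0.036,0,0,-0.0055]]])

```text
time: 6.3
tcp_pos: [0.5205, -0.238, 0.1029]
orientation: [-0.267, 3.129, -0.001]
ft_force: [0.2, -0.3, -1.7]
opening: 0.0533
gripper_force: 63.4
```

```bash
python3 mv.py .5183 -.2404 .06 .169
python3 - <<'E'
from fit import *
from cell import capture
I={n:np.ascontiguousarray(capture(n)[:,:,::-1]) for n in C}
for n in I: cv2.imwrite(f"pics/{n}h.png",I[n])
f=lambda i,x,y,w,h:cv2.resize(np.ascontiguousarray(i[y:y+h,x:x+w]),(400,400),interpolation=cv2.INTER_CUBIC)
cv2.imwrite("pics/g3.png",np.hstack([f(I["top"],365,160,80,80),f(I["scene"],180,165,80,80)]))
from cell import get_obs
o=get_obs();x,y,z=o["tcp_pos"]
p=[x-.0018,y,z+.0005,.169]
for n in C: print(n,proj(n,W(p,plate[0][0][4:])).round(1).tolist(),proj(n,W(p,[[-.05,0,.008]])).round(1))
E
```

```text
t 6.3 p [ 0.5205 -0.238   0.1029] open 0.0533 q6 -2.292 F [ 0.2 -0.3 -1.7]
shift [ 0.0026 -0.0019  0.0429] turn/pi [-0.0002  0.0003  0.0003]
scene [[203.0, 181.2], [211.1, 211.2], [230.0, 206.4], [220.7, 177.1]] [[213.1 183.1]]
top [[424.2, 217.4], [414.0, 172.5], [396.1, 175.4], [405.8, 220.5]] [[413.5 212.4]]
```

View pics/g3.png

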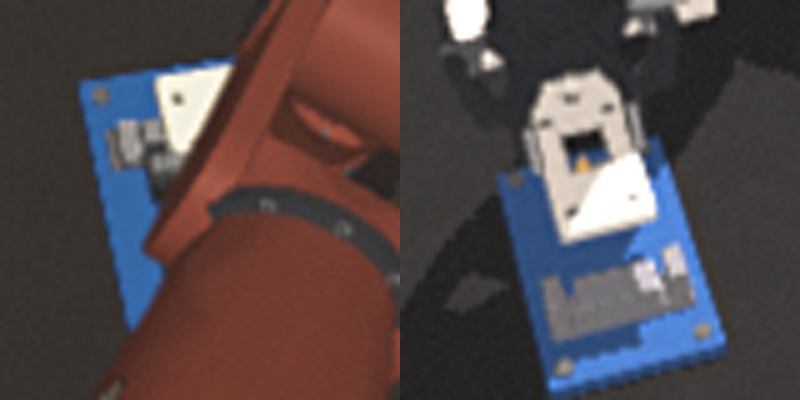

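The scene crop shows the plate above the nest, with its far corners at scene px (212.0,213.2) and (230.8,208.6) and the opening at (217.4,194.6). The top view shows one far corner at (396.1,175.6). I'll solve the plate pose from these.

Run:
```python
from fit import *
from scipy.optimize import least_squares
from scipy.spatial.transform import Rotation as Ro
obs=[("scene",(.07,-.028,.008),(212.,213.2)),("scene",(.07,.028,.008),(230.8,208.6)),("scene",(0,0,.004),(217.4,194.6)),("scene",(-.05,0,.008),(214,184)),("top",(.07,.028,.008),(396.1,175.6))]
def res(v,pt):
    x,y,z,pi=v;out=[]
    R=Ro.from_euler("ZY",[.169,pi]).as_matrix()
    for n,X,u in obs: out.append(proj(n,R@np.array(X)+[x,y,z])[0]-u)
    return np.r_[np.ravel(out),(z-.1034)/pt, pi/.03]
for pt in(.003,.03):
    r=least_squares(res,[.5187,-.238,.1034,0],x_scale=[.01,.01,.01,.1],args=(pt,));print(r.x.round(4),r.fun.round(1))
# soft fit, scene only, lower part of plate, z fixed
I=cv2.imread("pics/sceneh.png")
```

```text
[ 0.5208 -0.2367  0.1011  0.0206] [-0.1 -0.7 -0.1 -0.8 -0.4  0.8 -0.3 -0.1 -0.8 -0.7 -0.8  0.7]
[ 0.5195 -0.2369  0.0989  0.0163] [-0.1 -0.5 -0.1 -0.7 -0.4  1.  -0.3  0.2 -0.9 -0.1 -0.2  0.5]
```

Call:
step_arm(deltas=[[[40,0.001,-0.001,0.005,0,0,0],[40,0.002,-0.002,0.012,0,0,0],[40,0.003,-0.0025,0.02,0,0,0],[40,0.003,-0.0025,0.028,0,0,0],[40,0.003,-0.0025,0.035,0,0,0],[40,0.003,-0.0025,0.04,0,0,0],[40,0.003,-0.0025,0.043,0,0,0],[40,0.003,-0.0025,0.043,0,0,0],[40,0.003,-0.0025,0.043,0,0,0],[40,0.003,-0.0025,0.043,0,0,0]]])

```text
time: 7.4
tcp_pos: [0.518, -0.2415, 0.0598]
orientation: [-0.266, 3.13, -0.001]
ft_force: [0.7, 0.0, -1.0]
opening: 0.0534
gripper_force: 63.4
```

```bash
python3 mv.py .5178 -.2411 .04 .169
python3 - <<'E'
from fit import *
from cell import capture,get_obs
I=np.ascontiguousarray(capture("scene")[:,:,::-1]);T=np.ascontiguousarray(capture("top")[:,:,::-1])
f=lambda i,x,y,w,h:cv2.resize(i[y:y+h,x:x+w],(w*10,h*10),interpolation=cv2.INTER_CUBIC)
a=f(I,195,178,45,60);b=f(T,382,168,33,60)
cv2.imwrite("pics/g4.png",np.hstack([a,b]))
x,y,z=get_obs()["tcp_pos"]
for n,o in(("scene",(195,178)),("top",(382,168))):
    q=lambda p,X:((proj(n,W(p,X))-o+.5)*10-.5).round().astype(int).tolist()
    print(n,"plate",q([x-.001,y+.0005,z,.169],np.vstack([plate[0][0][4:],[[-.05,0,.008],[0,0,.008]]])),"dowel tip",q([.5165,-.2407,0,.169],[[-.05,0,.052]]))
E
```

```text
t 7.4 p [ 0.518  -0.2415  0.0598] open 0.0534 q6 -2.299 F [ 0.7  0.  -1. ]
shift [0.0001 0.0004 0.0198] turn/pi [-0.0002  0.0003  0.0001]
scene plate [[102, 135], [181, 434], [366, 387], [275, 93], [200, 154], [230, 257]] dowel tip [[209, 188]]
top plate [[395, 524], [298, 90], [124, 118], [218, 554], [293, 476], [258, 319]] dowel tip [[279, 485]]
```

View pics/g4.png

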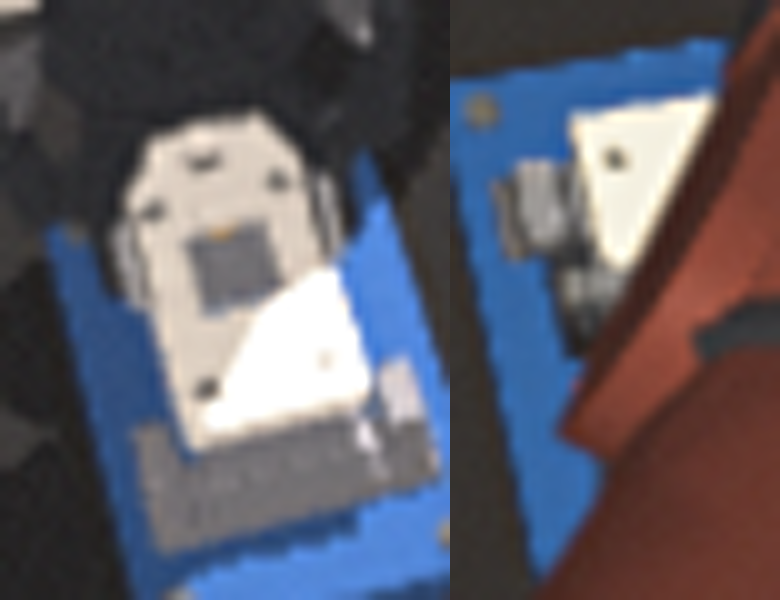

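The scene crop (left) shows the hole at (203,158), against a predicted (200,154). The far corner in the top crop (right) is at (122,115), against a predicted (124,118). The plate is within about 1 mm of where it should be, so I shift it −1.2 mm in x and lower it over the dowel.

Call:
step_arm(deltas=[[[40,0.001,0,0.001,0,0,0],[40,0.0012,0,0.003,0,0,0],[40,0.0012,0,0.005,0,0,0],[40,0.0012,0,0.007,0,0,0],[40,0.0012,0,0.009,0,0,0],[40,0.0012,0,0.011,0,0,0],[40,0.0012,0,0.013,0,0,0],[40,0.0012,0,0.015,0,0,0],[40,0.0012,0,0.017,0,0,0],[40,0.0012,0,0.018,0,0,0]]])

```text
time: 8.5
tcp_pos: [0.5165, -0.2414, 0.0412]
orientation: [-0.265, 3.13, 0.0]
ft_force: [1.3, 1.7, -0.7]
opening: 0.0535
gripper_force: 63.4
```

```bash
python3 mv.py .5168 -.2416 .036 .169
```

```text
t 8.5 p [ 0.5165 -0.2414  0.0412] open 0.0535 q6 -2.301 F [ 1.3  1.7 -0.7]
shift [-0.0003 -0.0002  0.0052] turn/pi [0.     0.0001 0.    ]
```

No vertical force at 10 mm below the dowel's top, so it is engaged. Lowering to the rests.

Call:
step_arm(deltas=[[[40,0,0,0.001,0,0,0],[40,0,0,0.002,0,0,0],[40,0,0,0.0025,0,0,0],[40,0,0,0.003,0,0,0],[40,0,0,0.0035,0,0,0],[40,0,0,0.004,0,0,0],[40,0,0,0.0045,0,0,0],[40,0,0,0.005,0,0,0],[40,0,0,0.0055,0,0,0],[40,0,0,0.0055,0,0,0]]])

```text
time: 9.5
tcp_pos: [0.5165, -0.2415, 0.0358]
orientation: [-0.265, 3.13, -0.0]
ft_force: [2.0, 0.2, -0.9]
opening: 0.0536
gripper_force: 63.4
```

Call:
step_arm(deltas=[[[40,0,0,0.0005,0,0,0],[40,0,0,0.001,0,0,0],[40,0,0,0.0015,0,0,0],[40,0,0,0.002,0,0,0],[40,0,0,0.0022,0,0,0],[40,0,0,0.0024,0,0,0],[40,0,0,0.0026,0,0,0],[40,0,0,0.0028,0,0,0],[40,0,0,0.003,0,0,0],[40,0,0,0.003,0,0,0]]])

```text
time: 10.5
tcp_pos: [0.5165, -0.2415, 0.0355]
orientation: [0.266, -3.129, -0.001]
ft_force: [-4.4, 5.1, 14.9]
opening: 0.0537
gripper_force: 65.2
```

Call:
step_arm(deltas=[[[58,0,0,-0.001,0,0,0],[62,0,0,-0.001,0,0,0],[65,0,0,-0.001,0,0,0],[68,0,0,-0.001,0,0,0],[72,0,0,-0.001,0,0,0],[76,0,0,-0.001,0,0,0],[82,0,0,-0.001,0,0,0],[90,0,0,-0.001,0,0,0],[100,0,0,-0.001,0,0,0],[100,0,0,-0.001,0,0,0]]])

```text
time: 11.5
tcp_pos: [0.5163, -0.2415, 0.0337]
orientation: [0.266, -3.13, -0.0]
ft_force: [0.0, 0.7, 0.0]
opening: 0.0853
gripper_force: 0.0
```

Call:
step_arm(deltas=[[[100,0,0,-0.003,0,0,0],[100,0,0,-0.01,0,0,0],[100,0,0,-0.025,0,0,0],[100,0,0,-0.05,0,0,0],[100,0,0,-0.08,0,0,0],[100,0,0,-0.12,0,0,0],[100,0,0.03,-0.15,0,0,0],[100,0,0.07,-0.16,0,0,0],[100,0,0.11,-0.16,0,0,0],[100,0,0.15,-0.16,0,0,0]]])

```text
time: 12.5
tcp_pos: [0.4916, -0.0927, 0.1965]
orientation: [-0.264, 3.126, -0.002]
ft_force: [0.2, 0.8, 0.1]
opening: 0.0853
gripper_force: 0.0
```

Run:
```python
from fit import *
from cell import capture
I={n:np.ascontiguousarray(capture(n)[:,:,::-1]) for n in C}
for n in I: cv2.imwrite(f"pics/{n}e.png",I[n])
f=lambda i,x,y,w,h:cv2.resize(i[y:y+h,x:x+w],(400,500),interpolation=cv2.INTER_CUBIC)
cv2.imwrite("pics/g5.png",np.hstack([f(I["top"],372,163,64,80),f(I["scene"],190,180,64,80)]))
for n in C: print(n,proj(n,W([.5165,-.2407,.036,.169],plate[0][0][4:])).round(1).tolist())
```

```text
scene [[206.1, 196.2], [214.1, 226.1], [232.3, 221.4], [223.2, 192.1]]
top [[418.9, 221.2], [409.4, 178.5], [392.3, 181.3], [401.5, 224.1]]
```

View pics/g5.png

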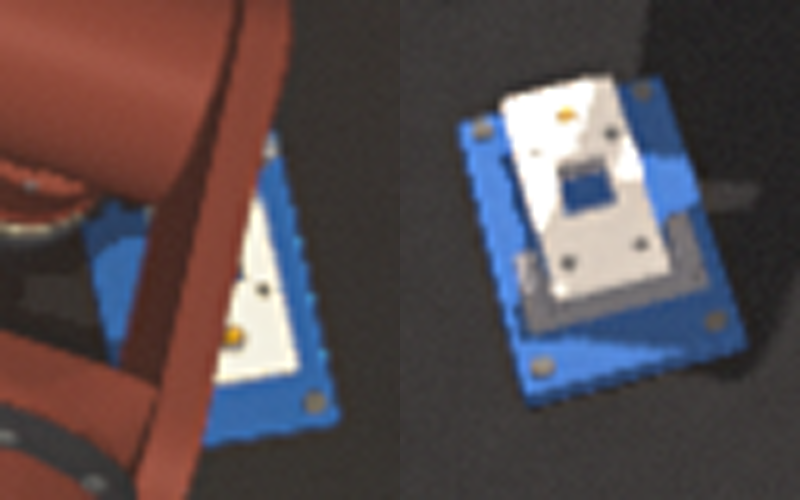

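The scene crop shows the dowel through the hole at (565,115) and the plate's far end between the lugs at (525,270) and (690,240). I'll clear the arm and check flatness by fitting.

Call:
step_arm(deltas=[[[100,0,0.02,0,0,0,0],[100,0,0.05,0,0,0,0],[100,0,0.08,0,0,0,0],[100,0,0.12,0,0,0,0],[100,0,0.16,0,0,0,0],[100,0,0.2,0,0,0,0],[100,0,0.23,0,0,0,0],[100,0,0.25,0,0,0,0],[100,0,0.26,0,0,0,0],[100,0,0.26,0,0,0,0]]])

```text
time: 13.6
tcp_pos: [0.4477, 0.1631, 0.1946]
orientation: [-0.268, 3.129, -0.0]
ft_force: [-0.6, 0.3, 0.1]
opening: 0.0854
gripper_force: 0.0
```

Run:
```python
from fit import *
from cell import capture
I={n:np.ascontiguousarray(capture(n)[:,:,::-1]) for n in C}
R={"top":(386,170,38,60),"scene":(200,186,40,48)}
S={n:np.clip((crop(I[n],R[n]).min(2)-100)/80,0,1) for n in R}
for v,f in((("scene","top"),(0,1,2,3)),(("top",),(0,1,3)),(("scene",),(0,1,3))):
    p,c=fit(S,R,plate,[.5165,-.2407,.036,.169],v,f);print(v,p.round(4),round(c,1))
f=lambda i,x,y,w,h:cv2.resize(i[y:y+h,x:x+w],(400,500),interpolation=cv2.INTER_CUBIC)
cv2.imwrite("pics/g6.png",np.hstack([f(I["top"],372,163,64,80),f(I["scene"],190,180,64,80)]))
```

```text
('scene', 'top') [ 0.5156 -0.2412  0.0375  0.1717] 147.6
('top',) [ 0.5156 -0.2418  0.036   0.1717] 45.4
('scene',) [ 0.5146 -0.2407  0.036   0.1772] 102.1
```

View pics/g6.png

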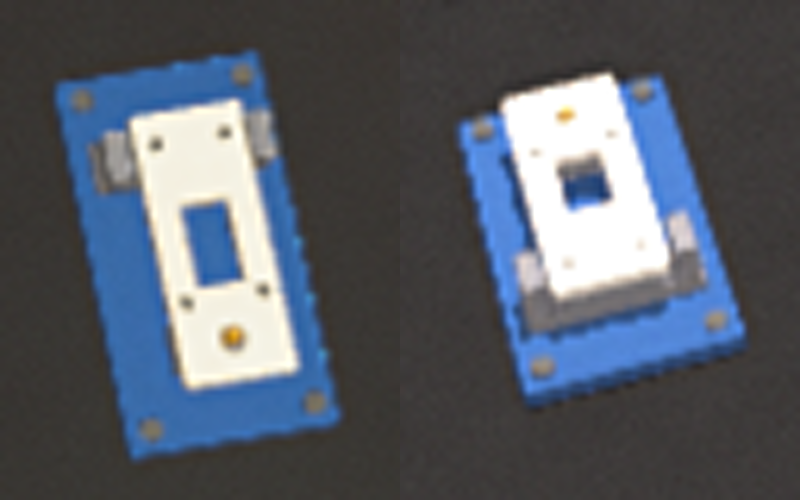

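Both views show the dowel through the hole (top crop (233,335)) and the far end between the lugs at (115,160) and (262,135). The fitted height of 37.5 mm has the same +1.5 mm bias as the earlier fits, so the plate is seated at 36 mm. Handing in.

```bash
python3 -c "from cell import *;print(close_job())"
```

```text
the job is handed in; nothing more can be done
None
```

The plate is loaded in the nest, dowel through its hole, far end between the lugs and flat on both rests; it was set down and released, and the job was handed in at about 14 s.

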